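# Jack up the welded frame at its marked lug and hold it

## Task

Set the orange bench jack on the bench so that its saddle is centred under the red-and-white mark on the yellow lug of the tube frame. Pump the red handle fully down once as a trial lift and let it come all the way up again, so that the frame settles back on its blocks; then push the handle fully down a second time and keep holding it down: the program finishes while the gripper still holds the handle down and the jack alone carries the raised near side of the frame. Do not push or lift the frame with the robot, do not shift it on its blocks, and leave the tools and tubes lying around where they are.

Things in the scene. Friction and masses are not known exactly. Their poses are not given: they have to be found in the camera images.
- jack: Small orange lever jack, loose, about 0.8 kg in all. Origin: on its underside, below the saddle's axis; its x points to the toe (saddle end), -x to the handle, z up. Dark base plate 243 x 70 x 8 mm, from x -215 to +28 mm.
- saddle_top (a point): Centre of the top of the jack's round black saddle (36 mm across, straight above the jack's origin). 55 mm above the bench with the handle up; it rises 50 mm per radian of handle (30 mm at the handle's stop).
- pump (a joint): Angle of the jack's handle, rad. 0: up, sloping up 30 degrees away from the grip block; it grows as the handle is pushed down, stop at 0.6 (sloping down 5 degrees). Hinge across the jack at jack x -107, z 75 mm. A spring brings it up when let go; fully down under the frame's load takes 7 to 11 N on the pad. The saddle follows the handle both ways: no ratchet.
- handle_pad (a point): Middle of the upper face of the red pad at the end of the pump handle (pad 48 mm long, 30 mm wide, 14 mm thick; 88 mm from the hinge). With the handle up it lies at jack x -180, z 125 mm, with the handle down at about jack x -195, z 75 mm.
- frame: Loose flat frame of 25 mm steel tube, 320 (y) x 205 mm (x), 0.6 to 0.9 kg. Origin: underside of the near tube's middle, 58.5 mm above the bench; x to the far tube, y along the near one. Two flat lugs (60 mm wide, 6 mm thick, undersides 68 mm above the bench) stick out 85 mm from the near tube's axis to -x, at y +60 (yellow, marked) and y -60 (bare).
- lift_mark (a point): The red-and-white round mark on top of the yellow lug: 50 mm in front (-x) of the near tube's axis, 35 mm from the lug's free end; 74 mm above the bench at rest.
- stand: Fixed blue blocks under the frame: two plain ones 58.5 mm high under the near tube (108 mm either side of the middle), two lipped cradles under the far tube, which turns in them as the near side is raised. Below the lugs the bench is free for the jack, to 35 mm beyond the mark. Origin on the bench below the near tube's middle, axes as the frame's.
- tube_a: Bystander: upright steel tube with an end cap, 38 mm across, 130 mm high. Origin at its foot.
- tube_b: Bystander: another such upright capped tube.
- brush: Bystander: orange cup brush, 60 mm across, 62 mm high with its shank.
- hammer: Bystander: hammer lying flat, left of the frame.
- wrench: Bystander: wrench lying flat, left of the frame.
- jack_grip (a point): Centre of the top of the jack's orange grip block, the place to take it from above: block 50 mm long (jack x -100 to -50), 40 mm wide (y -20 to +20), its top 85 mm above the bench, free on both sides down to 20 mm. Lies 75 mm behind (-x) the saddle; the handle's hinge is right behind it.

How it is judged:
By the outcome, as a careful person would: the job done as asked, in the order asked, and still so for the second after the job is handed in, while the arm keeps its last pose, push and grip.
It also fails if it takes over 59 s, if anything falls off the work surface, if the arm or the gripper's body presses on something with over 40 N, if the wrist force passes 120 N, or if a joint passes its speed limit or range.

## Robot

A 6-joint arm with a two-finger parallel gripper is mounted at the origin on the work surface. World frame = base frame: x ahead of the robot, y to its left, z up, the work surface at z = 0. Lengths are in m, angles in rad, forces in N, time in s.
With the tool pointing down it reaches from about 0.4 to 0.925 m from the base axis. Payload 3.4 kg.
Tool frame: the origin (TCP) lies between the finger pads; the fingertips stand 8 mm ahead of it and the grasp point (between the pads) lies 11 mm behind it; z points along the fingers, y is the line along which they close (so a half turn about z gives the same grasp; the last joint's range is limited). The gripper opens to 85 mm and grips with 20 to 120 N. Pads are 22 mm wide; open, the fingers measure 114 mm over their backs; the gripper's body (76 mm by 85 mm) begins 54 mm behind the grasp point. The pads swing forward as they close: fully open they stand 13 mm farther back than shut.
Start: joints at [-1.232, 0.307, 1.506, -0, 1.328, -0.073], TCP at [0.23, -0.527, 0.239] pointing down, gripper open.
Joint ranges: [-3.12, 3.12], [-1.05, 2.28], [0.14, 2.33], [-1.42, 4.57], [0.1, 2.73], [-2.68, 2.68]. Speed limits (rad/s): [2.57, 2.57, 3.14, 3.14, 3.14, 3.14].

## Interface

Orientations are given as a unit quaternion [w, x, y, z].
In Python, from workcell import manip, imaging gives the robot as it stands. The module is installed in compiled form; this text tells all that it offers.
- The arm moves only by the tool drive_tool, never from a script. Its argument "series" is a list of rows, each a list of 7 numbers: the turn, a rotation vector about the tool's x, y, z normalised to -1 to 1, where 1 is 45 degrees, then the shift along the tool's x, y, z normalised to -1 to 1, where 1 is 150 mm, then the opening, from 0 (shut) to 1 (fully open). In form: [[wx, wy, wz, tx, ty, tz, jaw], ...]. A call has 1 to 10 rows; each row is the pose to reach, as a shift and turn from the pose commanded when the call began, along the tool's axes at that moment; what a row does not reach only later rows make up. A row lasts 1/12 s, in which the tool goes at most 41.7 mm and 7.16 degrees, less where a joint would pass 70% of its speed; a pose out of reach is approached as far as the arm can. A call with a number of a shift or a turn outside -1 to 1 is refused whole. A call with a gripper value outside its range is refused whole. The fingers move at their own pace and stop on an object; "grip_force" is the grip in N (left out, the last holds). Time passes only in rows, so rows that repeat a pose let the fingers close. It gives the time, the measured TCP pose, the force, the opening and the grip force at its end, in the units of the state.
- manip.observe(): the state, without advancing time (a new reading comes with each control period).
- imaging.camera(name): name is "side" or "top"; returns a dict with "frame" (400x640x3 uint8, red, green, blue), "z_map" (400x640 float32, m along the optical axis (not along the pixel's ray), 0 where there is no reading), "intrinsics" (3x3 intrinsics, pixels), "rvec" (rotation vector, rad) and "tvec" (3), from world to camera coordinates, as OpenCV has them. Camera axes: x right, y down, z forward; pixel columns grow to the right and rows downward; lengths in m; the calibration is good to about 2 mm. A picture is of the moment at which its call begins.
- manip.finish_job(): hands the job in; it is judged then, once.
The state is a dict: "t": time; "q": joint angles; "joint_vel": joint speeds; "joint_torque": joint torques, N m; "tcp_pos": TCP position; "eef_rot": TCP orientation; "contact_force": force on the tool from outside, world axes, zero at the start; "wrist_torque": the same for the moment, N m; "width": finger opening in m; "grasp_force": force on a finger pad.
Only numpy, scipy, OpenCV 4.12 (cv2) and the standard library are available. Lean on these libraries where they do the work, as an engineer would, in place of code of your own. Each camera call takes 0.05 s, during which the arm holds its last target. There are 200 camera calls.

## Working session

There is one attempt and no reset: what is moved stays moved. The work goes in short steps, Python scripts to look and compute and a tool call to move; the robot and the scene stay as the last step left them, time stands still between calls to the robot, and variables do not carry over. Pictures are saved under pics/ and viewed, at most 10 in all, crops included, and the job is handed in when it is done.

Besides the shell and the picture viewer there is one more tool, called after "Request:" in YAML: its name, and indented under it one key for each argument. drive_tool: Moves the arm, as the interface text tells. Scaled input: -1 to 1 covers 150 mm each way for a shift and 45 degrees each way for a turn. Its arguments: {"type":"object","properties":{"series":{"type":"array","items":{"type":"array","items":{"type":"number"}}},"grip_force":{"type":"number"}},"required":["series"]}

```bash
mkdir -p pics; cat > h.py <<'E'
import numpy as np, cv2
from workcell import manip, imaging
def cam(n):
    c=imaging.camera(n); R=cv2.Rodrigues(np.array(c['rvec'],float))[0]; t=np.array(c['tvec'],float).ravel(); K=np.array(c['intrinsics'],float)
    v,u=np.mgrid[0:400,0:640]; z=c['z_map']
    P=np.stack([(u-K[0,2])/K[0,0]*z,(v-K[1,2])/K[1,1]*z,z],-1)
    W=(P-t)@R; W[z==0]=np.nan
    return dict(im=c['frame'],z=z,K=K,R=R,t=t,W=W)
def plane(c,u,v,h):
    d=c['R'].T@np.array([(u-c['K'][0,2])/c['K'][0,0],(v-c['K'][1,2])/c['K'][1,1],1]); o=-c['R'].T@c['t']
    return o+d*(h-o[2])/d[2]
def save(c,n): cv2.imwrite('pics/'+n,c['im'][:,:,::-1])
E
python3 - <<'E'
from h import *
for n in('top','side'):
    c=cam(n); save(c,n+'1.png'); print(n,-c['R'].T@c['t'],c['R'][2])
print(manip.observe())
E
```

```text
top [ 0.43594605 -0.02365054  1.35863266] [ 0.12273359 -0.0092158  -0.99239686]
side [0.44394528 0.7788284  0.99872322] [ 0.12855585 -0.65080587 -0.74828144]
{'t': 0.1, 'q': array([-1.23245741e+00,  3.07469165e-01,  1.50756565e+00, -2.51716381e-05,
        1.32844801e+00, -7.35061671e-02]), 'joint_vel': array([-0.0003613 , -0.00306554, -0.00144583,  0.00084217,  0.0003817 ,
        0.00053869]), 'joint_torque': array([ 3.05290114e-04, -4.58528602e+01, -2.52608979e+01, -7.25594373e-05,
        5.64880509e-03, -1.21191275e-05]), 'tcp_pos': array([ 0.22992488, -0.52632671,  0.23848116]), 'eef_rot': array([-9.35201022e-04,  9.78871711e-01,  2.04473175e-01, -1.36887870e-04]), 'contact_force': array([-0.14555933, -0.29374444, -0.11097953]), 'wrist_torque': array([ 0.04146468, -0.01310132,  0.05987493]), 'grasp_force': 0.0, 'width': 0.08528977768424942}
```

View pics/top1.png

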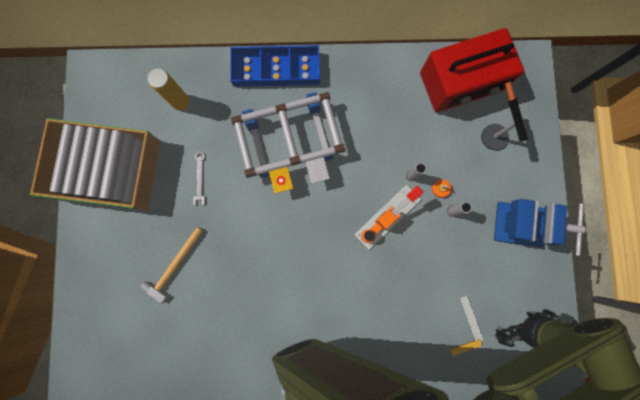

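View pics/side1.png

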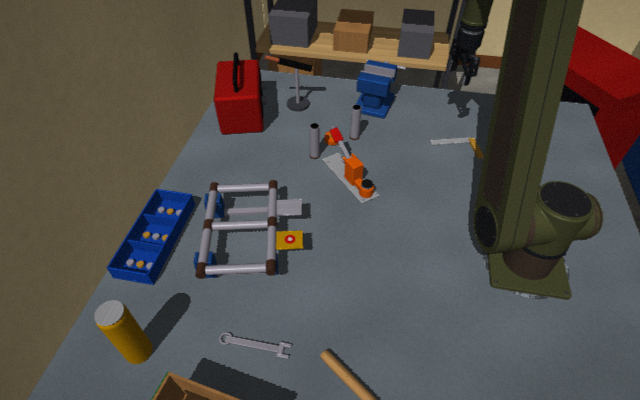

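The top view shows the frame with its marked yellow lug at (281,180). The jack's saddle is at (369,236) and its red pad at (415,193), with the tubes and brush near the pad. The side view shows the mark at (290,239), the saddle at (367,187) and the pad at (335,135).

```bash
cat > m.py <<'E'
from h import *
def blob(c,m,box=None,big=True):
    m=m.astype(np.uint8)
    if box: k=np.zeros_like(m); k[box[1]:box[3],box[0]:box[2]]=1; m=m*k
    n,l,s,ce=cv2.connectedComponentsWithStats(m)
    if n<2: return None
    i=1+np.argmax(s[1:,4]); return l==i
def hsv(c): return cv2.split(cv2.cvtColor(c['im'],cv2.COLOR_RGB2HSV).astype(np.int16)) if 0 else cv2.split(cv2.cvtColor(c['im'],cv2.COLOR_RGB2HSV))
def cen(m): v,u=np.nonzero(m); return u.mean(),v.mean()
def tri(a,pa,b,pb):
    Pa=a['K']@np.c_[a['R'],a['t']]; Pb=b['K']@np.c_[b['R'],b['t']]
    X=cv2.triangulatePoints(Pa,Pb,np.array(pa,float).reshape(2,1),np.array(pb,float).reshape(2,1)).ravel(); return X[:3]/X[3]
E
python3 - <<'E'
from m import *
np.set_printoptions(precision=4,suppress=True)
cs={n:cam(n) for n in('top','side')}
bx={'top':dict(jack=(340,170,440,260),lug=(262,160,300,200),frame=(225,85,350,195)),'side':dict(jack=(310,120,385,205),lug=(270,225,310,255),frame=(190,175,310,280))}
px={}
for n,c in cs.items():
    H,S,V=hsv(c); B=bx[n]
    red=blob(c,((H<5)|(H>172))&(S>150)&(V>90),B['jack'])
    ora=blob(c,(H>=6)&(H<18)&(S>150)&(V>80),B['jack'])
    yel=blob(c,(H>=19)&(H<35)&(S>130),B['lug'])
    mk=blob(c,((H<10)|(H>170))&(S>110),B['lug'])
    blk=None
    W=c['W']
    for k,m in dict(red=red,ora=ora,yel=yel,mk=mk).items():
        p=cen(m); px[n,k]=p; print(n,k,m.sum(),np.array(p),'med3d',np.nanmedian(W[m],0),'z90',np.nanpercentile(W[m][:,2],[5,90,98]))
    x0,y0,x1,y1=B['jack']; k=np.zeros(H.shape,bool);k[y0:y1,x0:x1]=1
    dark=blob(c,k&(V<55)&(W[...,2]>.045)&(W[...,2]<.07)); 
    if dark is not None: px[n,'sad']=cen(dark); print(n,'sad',dark.sum(),cen(dark),np.nanmedian(W[dark],0))
    # grip top
    g=k&(W[...,2]>.081)&(W[...,2]<.09)&(H>=5)&(H<18)&(S>130); g=blob(c,g)
    if g is not None: px[n,'grip']=cen(g); print(n,'grip',g.sum(),cen(g),np.nanmedian(W[g],0),cv2.minAreaRect((W[g][:,:2]*1000).astype(np.float32)))
    bp=k&(W[...,2]>.005)&(W[...,2]<.012); print(n,'plate',bp.sum(),cv2.minAreaRect((W[bp][:,:2]*1000).astype(np.float32)))
    l=blob(c,yel|mk); q=W[l]; q=q[(q[:,2]>.068)&(q[:,2]<.08)]; print('lugrect',cv2.minAreaRect((q[:,:2]*1000).astype(np.float32)))
    x0,y0,x1,y1=B['frame']; k=np.zeros(H.shape,bool);k[y0:y1,x0:x1]=1
    f=k&(W[...,2]>.077)&(W[...,2]<.09)
    print('frame',f.sum(),cv2.minAreaRect((W[f][:,:2]*1000).astype(np.float32)))
for k in('red','ora','yel','mk','sad','grip'):
    if ('top',k) in px and ('side',k) in px: print('tri',k,tri(cs['top'],px['top',k],cs['side'],px['side',k]))
for k,h in(('mk',.074),('sad',.055),('grip',.085)):
    for n in cs:
        if (n,k) in px: print('ray',n,k,plane(cs[n],*px[n,k],h))
for b,(u0,v0,u1,v1) in dict(tubeA=(405,160,430,185),tubeB=(445,198,475,218),brush=(430,178,455,200)).items():
    w=cs['top']['W'][v0:v1,u0:u1].reshape(-1,3); w=w[w[:,2]>.03]; print(b,np.median(w,0),w.max(0),w.min(0))
o=np.hstack([cv2.resize(cs['top']['im'][80:270,220:480],(780,570))]); cv2.imwrite('pics/crop1.png',o[:,:,::-1])
E
```

```text
top red 131 [414.5191 193.2595] med3d [ 0.5952 -0.3118  0.1259] z90 [0.1147 0.1344 0.1367]
top ora 330 [384.4697 220.9303] med3d [ 0.5162 -0.2245  0.0839] z90 [0.0268 0.0879 0.09  ]
top yel 361 [280.5956 179.4183] med3d [0.6579 0.1009 0.0736] z90 [0.0678 0.0767 0.0792]
top mk 45 [280.5333 179.9111] med3d [0.6546 0.0988 0.0744] z90 [0.0699 0.0779 0.0796]
top sad 46 (np.float64(369.45652173913044), np.float64(235.69565217391303)) [ 0.4712 -0.1781  0.0557]
top grip 207 (np.float64(387.84541062801935), np.float64(217.85507246376812)) [ 0.5249 -0.2336  0.0858] ((527.78955078125, -236.72610473632812), (39.2183837890625, 61.45668411254883), 40.63164520263672)
top plate 946 ((543.9993896484375, -255.3871612548828), (332.81170654296875, 296.9295654296875), 88.35189819335938)
lugrect ((655.7494506835938, 100.50123596191406), (73.53640747070312, 59.87934875488281), 13.67116928100586)
frame 2232 ((774.4681396484375, 68.39825439453125), (285.65557861328125, 327.27789306640625), 14.160579681396484)
side red 114 [336.0614 134.3947] med3d [ 0.5983 -0.3083  0.1216] z90 [0.1099 0.1309 0.1355]
side ora
[... 879 characters left out ...]
719), 14.309920310974121)
tri red [ 0.5977 -0.3137  0.1168]
tri ora [ 0.5175 -0.2324  0.0251]
tri yel [0.6591 0.1008 0.065 ]
tri mk [0.6567 0.1004 0.0713]
tri sad [ 0.4744 -0.1793  0.0455]
tri grip [ 0.5279 -0.2352  0.0776]
ray top mk [0.6545 0.1    0.074 ]
ray side mk [0.6577 0.1023 0.074 ]
ray top sad [ 0.4721 -0.1781  0.055 ]
ray side sad [ 0.4759 -0.1698  0.055 ]
ray top grip [ 0.5252 -0.234   0.085 ]
ray side grip [ 0.5293 -0.2272  0.085 ]
tubeA [ 0.6685 -0.3254  0.126 ] [ 0.6885 -0.3143  0.1378] [ 0.6553 -0.3474  0.03  ]
tubeB [ 0.5473 -0.4532  0.1229] [ 0.5647 -0.4445  0.1378] [ 0.5326 -0.4797  0.032 ]
brush [ 0.6247 -0.4239  0.0344] [ 0.6363 -0.4142  0.0655] [ 0.6158 -0.4375  0.0303]
```

View pics/crop1.png

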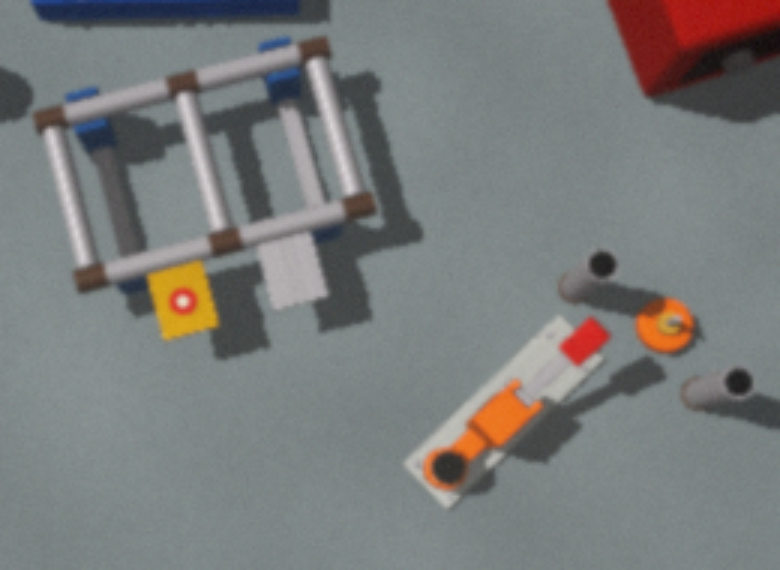

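The crop confirms the geometry. The jack's plate runs from its toe at (430,485) to the pad at (585,340), at a yaw of about 131°. The lug and mark are at (182,301), with the frame at a yaw of about 14°. The mark is at world (0.656, 0.101) and the grip at (0.525, -0.234). I'm moving there now.

Request:
drive_tool:
  series:
    - [0,0,-1,1,-0.4,0,1]
    - [0,0,-1,1,-0.4,0,1]
    - [0,0,-1,1,-0.4,0,1]
    - [0,0,-1,1,-0.4,0,1]
    - [0,0,-1,1,-0.4,0,1]
    - [0,0,-1,1,-0.4,0,1]
    - [0,0,-1,1,-0.4,0,1]
  grip_force: 50

```text
t: 0.78
tcp_pos: [0.3443, -0.4109, 0.2392]
eef_rot: [-0.0, 0.824, 0.567, -0.0]
contact_force: [-0.5, -0.2, -0.3]
width: 0.0851
grasp_force: 0.0
```

Request:
drive_tool:
  series:
    - [0,0,-1,1,0.6,0,1]
    - [0,0,-1,1,0.6,0,1]
    - [0,0,-1,1,0.6,0,1]
    - [0,0,-1,1,0.6,0,1]
    - [0,0,-1,1,0.6,0,1]
    - [0,0,-1,1,0.6,0,1]
    - [0,0,-1,1,0.6,0,1]

```text
t: 1.37
tcp_pos: [0.4831, -0.3038, 0.2389]
eef_rot: [-0.0, 0.544, 0.839, 0.0]
contact_force: [-0.2, 0.6, 0.9]
width: 0.0855
grasp_force: 0.0
```

```bash
cat > go.py <<'E'
import sys, numpy as np
from scipy.spatial.transform import Rotation as Ro
from workcell import manip
def go(x,y,z,yaw):
    s=manip.observe(); w,a,b,c=s['eef_rot']; R=Ro.from_quat([a,b,c,w])
    T=Ro.from_euler('z',yaw,degrees=True)*Ro.from_euler('x',180,degrees=True)
    r=(R.inv()*T).as_rotvec(degrees=True)/45; d=R.inv().apply(np.array([x,y,z])-s['tcp_pos'])/.15
    xv=R.apply([1,0,0]); print('turn',r.round(3),'shift',d.round(3),'| t',round(s['t'],2),'p',s['tcp_pos'].round(4),'yaw',np.degrees(np.arctan2(xv[1],xv[0])).round(2),'F',s['contact_force'].round(1),'w',round(s['width'],4),'gf',s['grasp_force'])
if __name__=='__main__': go(*map(float,sys.argv[1:5]))
E
python3 go.py .525 -.234 .2 131.3
```

```text
turn [-0.    -0.001 -0.383] shift [0.311 0.445 0.259] | t 1.37 p [ 0.4831 -0.3038  0.2389] yaw 114.07 F [-0.2  0.6  0.9] w 0.0855 gf 0.0
```

Request:
drive_tool:
  series:
    - [0,0,-0.383,0.31,0.445,0.26,1]
    - [0,0,-0.383,0.31,0.445,0.26,1]
    - [0,0,-0.383,0.31,0.445,0.26,1]
    - [0,0,-0.383,0.31,0.445,0.26,1]
    - [0,0,-0.383,0.31,0.445,0.26,1]

```text
t: 1.78
tcp_pos: [0.5246, -0.2355, 0.2]
eef_rot: [-0.0, 0.416, 0.909, -0.0]
contact_force: [0.2, -0.4, 0.3]
width: 0.0852
grasp_force: 0.0
```

```bash
python3 go.py .525 -.234 .05 131.3; python3 - <<'E'
from h import *
c=cam('top'); d=cam('side')
o=np.hstack([cv2.resize(c['im'][150:270,320:450],(390,360)),cv2.resize(d['im'][100:220,290:420],(390,360))])
cv2.imwrite('pics/a2.png',o[:,:,::-1])
E
```

```text
turn [-0.001 -0.001 -0.011] shift [0.005 0.01  1.   ] | t 1.78 p [ 0.5246 -0.2355  0.2   ] yaw 130.82 F [ 0.2 -0.4  0.3] w 0.0852 gf 0.0
```

View pics/a2.png

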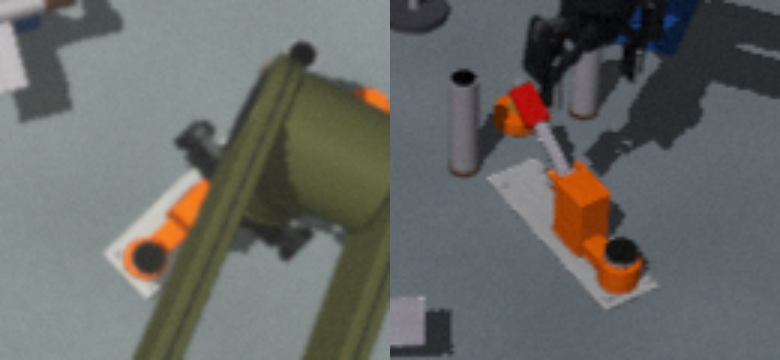

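The gripper's fingers at (200,140) and (290,240) in the left crop straddle the orange block. The tubes are clear of it, so I'm descending and gripping.

Request:
drive_tool:
  series:
    - [0,0,-0.01,0,0,0.2,1]
    - [0,0,-0.01,0,0,0.4,1]
    - [0,0,-0.01,0,0,0.6,1]
    - [0,0,-0.01,0,0,0.75,1]
    - [0,0,-0.01,0,0,0.9,1]
    - [0,0,-0.01,0,0,1,1]
    - [0,0,-0.01,0,0,1,1]
    - [0,0,-0.01,0,0,1,0.6]
    - [0,0,-0.01,0,0,1,0.3]
    - [0,0,-0.01,0,0,1,0.3]
  grip_force: 50

```text
t: 2.72
tcp_pos: [0.5258, -0.237, 0.052]
eef_rot: [0.002, 0.413, 0.911, -0.0]
contact_force: [-0.3, -0.7, -0.3]
width: 0.0518
grasp_force: 0.0
```

Request:
drive_tool:
  series:
    - [0,0,0,0,0,0,0.2]
    - [0,0,0,0,0,0,0.1]
    - [0,0,0,0,0,0,0]
    - [0,0,0,0,0,0,0]
    - [0,0,0,0,0,0,0]
    - [0,0,0,0,0,0,0]
  grip_force: 70

```text
t: 3.22
tcp_pos: [0.5266, -0.2364, 0.0524]
eef_rot: [0.002, 0.413, 0.911, 0.0]
contact_force: [2.0, 0.8, 6.2]
width: 0.0396
grasp_force: 72.7
```

Request:
drive_tool:
  series:
    - [0,0,0,0.02,0,-0.15,0]
    - [0,0,0,0.1,0,-0.33,0]
    - [0,0,0.1,0.25,0.1,-0.33,0]
    - [0,0,0.25,0.4,0.2,-0.33,0]
    - [0,0,0.4,0.5,0.3,-0.33,0]
    - [0,0,0.55,0.59,0.34,-0.33,0]
    - [0,0,0.7,0.59,0.34,-0.33,0]
    - [0,0,0.85,0.59,0.34,-0.33,0]
    - [0,0,1,0.59,0.34,-0.33,0]
    - [0,0,1,0.59,0.34,-0.33,0]

```text
t: 4.05
tcp_pos: [0.5033, -0.135, 0.0991]
eef_rot: [-0.001, 0.73, 0.683, -0.001]
contact_force: [0.6, -0.1, -9.1]
width: 0.0391
grasp_force: 73.9
```

```bash
python3 go.py .486 .058 .1 13.7
```

```text
turn [-0.003  0.002  1.61 ] shift [ 1.276 -0.201 -0.005] | t 4.05 p [ 0.5033 -0.135   0.0991] yaw 86.15 F [ 0.6 -0.1 -9.1] w 0.0391 gf 73.89849185943604
```

Request:
drive_tool:
  series:
    - [0,0,0.1,0.1,0,0,0]
    - [0,0,0.25,0.25,0,0,0]
    - [0,0,0.4,0.4,-0.1,0,0]
    - [0,0,0.55,0.55,-0.15,0,0]
    - [0,0,0.7,0.7,-0.2,0,0]
    - [0,0,0.85,0.85,-0.2,0,0]
    - [0,0,1,0.9,-0.2,0,0]
    - [0,0,1,0.9,-0.2,0,0]

```text
t: 4.72
tcp_pos: [0.4823, 0.003, 0.0994]
eef_rot: [-0.001, 0.935, 0.353, -0.001]
contact_force: [-0.7, 0.0, -7.9]
width: 0.0394
grasp_force: 73.9
```

```bash
python3 go.py .486 .058 .08 13.7
```

```text
turn [-0.002  0.002  0.615] shift [ 0.261 -0.259  0.13 ] | t 4.72 p [0.4823 0.003  0.0994] yaw 41.38 F [-0.7  0.  -7.9] w 0.0394 gf 73.92769575119019
```

Request:
drive_tool:
  series:
    - [0,0,0.15,0.1,-0.1,0.05,0]
    - [0,0,0.3,0.2,-0.2,0.1,0]
    - [0,0,0.45,0.26,-0.26,0.13,0]
    - [0,0,0.615,0.26,-0.26,0.13,0]
    - [0,0,0.615,0.26,-0.26,0.13,0]
    - [0,0,0.615,0.26,-0.26,0.13,0]

```text
t: 5.22
tcp_pos: [0.4866, 0.0555, 0.08]
eef_rot: [0.0, 0.993, 0.122, -0.001]
contact_force: [-0.5, 1.0, -8.9]
width: 0.0391
grasp_force: 74.1
```

```bash
python3 go.py .583 .0826 .057 13.7; python3 - <<'E'
from m import *
c=cam('top'); d=cam('side')
np.set_printoptions(precision=4,suppress=True)
o=np.hstack([cv2.resize(c['im'][120:270,230:360],(390,450)),cv2.resize(d['im'][160:310,250:400],(410,450))])
cv2.imwrite('pics/a3.png',o[:,:,::-1])
E
```

```text
turn [0.    0.002 0.006] shift [ 0.667 -0.02   0.152] | t 5.22 p [0.4866 0.0555 0.08  ] yaw 13.98 F [-0.5  1.  -8.9] w 0.0391 gf 74.08288836479187
```

View pics/a3.png

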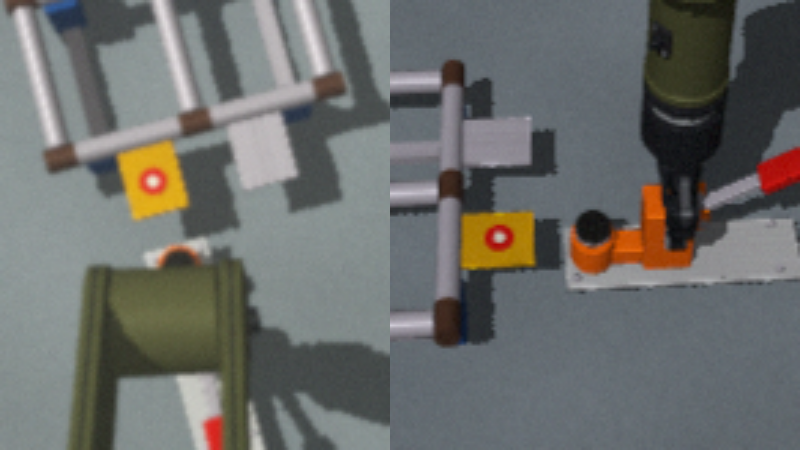

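In the right crop the jack hangs level in the gripper with its saddle at (593,228), in line with the mark at (499,237). Next I'm measuring saddle against mark in the same view before sliding it in.

```bash
cat > sad.py <<'E'
from m import *
np.set_printoptions(precision=4,suppress=True)
s=manip.observe(); h=.055+s['tcp_pos'][2]-.0524
ax=np.array([np.cos(np.radians(14.1)),np.sin(np.radians(14.1))]); ay=np.array([-ax[1],ax[0]])
d=cam('side'); H,S,V=hsv(d); W=d['W']
k=np.zeros(H.shape,bool); k[215:262,300:345]=1
dk=blob(d,k&(V<60)&(W[...,2]>h-.02))
print('n',dk.sum(),'h',h,'z pct',np.nanpercentile(W[dk][:,2],[5,25,50,75,95]))
v,u=np.nonzero(dk); P=np.array([plane(d,a,b,h)[:2] for a,b in zip(u,v)])
px,py=P@ax,P@ay
print('x extent',px.min(),px.max(),'mid',(px.min()+px.max())/2,'y extent',py.min(),py.max(),'far-edge+18',py.min()+.018)
t=W[dk]; t=t[t[:,2]>h-.004]; print('depth top ctr',(t[:,:2]@ax).mean(),(t[:,:2]@ay).mean())
H,S,V=hsv(d); mk=blob(d,((H<10)|(H>170))&(S>110),(270,225,310,255)); v,u=np.nonzero(mk)
m=plane(d,(u.min()+u.max())/2,(v.min()+v.max())/2,.074)[:2]; print('mark side',m,m@ax,m@ay)
c=cam('top');H,S,V=hsv(c); mk=blob(c,((H<10)|(H>170))&(S>110),(262,160,300,200)); v,u=np.nonzero(mk)
m=plane(c,(u.min()+u.max())/2,(v.min()+v.max())/2,.074)[:2]; print('mark top',m,m@ax,m@ay)
p=s['tcp_pos'][:2]; print('tcp',p@ax,p@ay, 'tcp+75',p@ax+.075)
E
python3 sad.py
```

```text
n 112 h 0.08288698991738566 z pct [0.0766 0.0803 0.0816 0.0829 0.0845]
x extent 0.5513127420317305 0.584417558262235 mid 0.5678651501469827 y extent -0.07968539154425112 -0.04435875945732868 far-edge+18 -0.06168539154425112
depth top ctr 0.569142805874241 -0.06316992189582081
mark side [0.6574 0.1016] 0.6623342707797742 -0.06164297065301989
mark top [0.6542 0.1001] 0.658923209686657 -0.06230130899647014
tcp 0.4857435381856933 -0.06494308879364319 tcp+75 0.5607435381856933
```

Request:
drive_tool:
  series:
    - [0,0,0,0,0,0.08,0]
    - [0,0,0,0,0,0.147,0]
    - [0,0,0,0.1,-0.01,0.147,0]
    - [0,0,0,0.2,-0.01,0.147,0]
    - [0,0,0,0.3,-0.01,0.147,0]
    - [0,0,0,0.4,-0.01,0.147,0]
    - [0,0,0,0.5,-0.01,0.147,0]
    - [0,0,0,0.58,-0.01,0.147,0]
    - [0,0,0,0.63,-0.01,0.147,0]
    - [0,0,0,0.63,-0.01,0.147,0]

```text
t: 6.25
tcp_pos: [0.5812, 0.0797, 0.0585]
eef_rot: [0.0, 0.993, 0.119, 0.002]
contact_force: [1.2, -0.6, -8.0]
width: 0.0391
grasp_force: 74.1
```

```bash
python3 go.py .583 .0826 .052 14.1; python3 - <<'E'
from m import *
c=cam('top'); d=cam('side')
o=np.hstack([cv2.resize(c['im'][120:270,230:360],(390,450)),cv2.resize(d['im'][185:285,240:340],(410,410),interpolation=cv2.INTER_CUBIC)[:450] if 0 else cv2.resize(d['im'][190:290,250:341],(410,450),interpolation=cv2.INTER_CUBIC)])
cv2.imwrite('pics/a4.png',o[:,:,::-1])
E
```

```text
turn [ 0.001 -0.004 -0.01 ] shift [ 0.016 -0.016  0.043] | t 6.25 p [0.5812 0.0797 0.0585] yaw 13.65 F [ 1.2 -0.6 -8. ] w 0.0391 gf 74.05789017677307
```

View pics/a4.png

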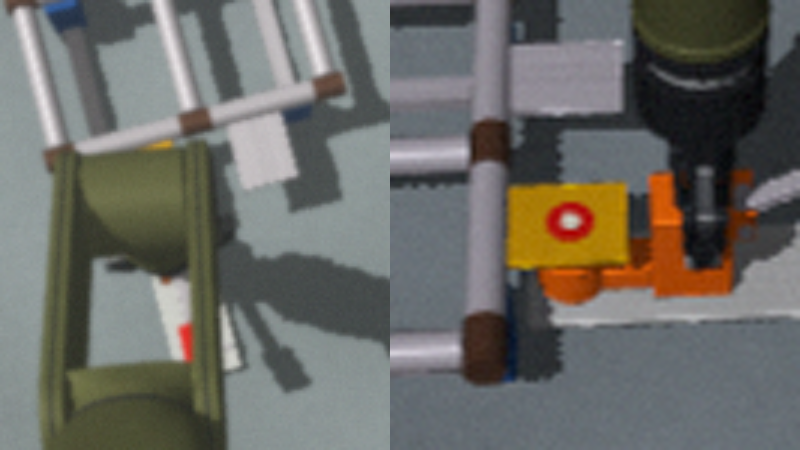

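The right crop shows the orange saddle collar at (573,280), just under the mark at (570,220). I'm computing the fore-aft offset precisely.

```bash
cat > col.py <<'E'
from m import *
np.set_printoptions(precision=4,suppress=True)
ax=np.array([np.cos(np.radians(14.1)),np.sin(np.radians(14.1))]); ay=np.array([-ax[1],ax[0]])
d=cam('side'); H,S,V=hsv(d); W=d['W']
k=np.zeros(H.shape,bool); k[246:260,278:302]=1
m=k&(H>=4)&(H<18)&(S>150)
for v in range(246,260):
    u=np.nonzero(m[v])[0]
    if len(u)>2:
        w=W[v,u]; X=w[:,:2]@ax; print(v,u.min(),u.max(),'x',X.min().round(4),X.max().round(4),'y',np.max(w[:,:2]@ay).round(4),'z',np.median(w[:,2]).round(4))
H,S,V=hsv(d); mk=blob(d,((H<10)|(H>170))&(S>110),(270,225,310,245)); v,u=np.nonzero(mk)
q=plane(d,(u.min()+u.max())/2,(v.min()+v.max())/2,.074)[:2]; print('mark',q@ax,q@ay)
E
python3 col.py
```

```text
249 286 301 x 0.6323 0.6724 y -0.0304 z 0.045
250 283 301 x 0.6324 0.6824 y -0.0417 z 0.0419
251 283 301 x nan nan y nan z nan
252 283 301 x 0.6327 0.6831 y -0.0396 z 0.0344
253 284 301 x nan nan y nan z nan
254 284 296 x 0.647 0.6805 y -0.0402 z 0.028
255 285 295 x 0.6498 0.678 y -0.0407 z 0.0244
256 287 294 x 0.6528 0.6723 y -0.0396 z 0.0197
mark 0.6623342707797742 -0.06164297065301989
```

Request:
drive_tool:
  series:
    - [0,0,0,-0.012,-0.006,0,0]
    - [0,0,0,-0.012,-0.006,0.02,0]
    - [0,0,0,-0.012,-0.006,0.035,0]
    - [0,0,0,-0.012,-0.006,0.045,0]
    - [0,0,0,-0.012,-0.006,0.045,0]
    - [0,0,0,-0.012,-0.006,0.045,0]

```text
t: 6.9
tcp_pos: [0.5756, 0.0801, 0.0524]
eef_rot: [0.0, 0.993, 0.119, -0.001]
contact_force: [-6.1, 0.7, 3.6]
width: 0.0394
grasp_force: 75.4
```

```bash
python3 go.py .583 .0826 .052 14.1; python3 col.py
```

```text
turn [-0.     0.001 -0.011] shift [ 0.052 -0.004  0.003] | t 6.9 p [0.5756 0.0801 0.0524] yaw 13.62 F [-6.1  0.7  3.6] w 0.0394 gf 75.43013334274292
249 285 301 x nan nan y nan z nan
250 284 301 x nan nan y nan z nan
251 284 301 x 0.6325 0.6798 y -0.0415 z 0.0381
252 284 301 x 0.6326 0.6802 y -0.0392 z 0.0352
253 284 301 x nan nan y nan z nan
254 285 301 x 0.6329 0.6776 y -0.0377 z 0.0268
255 285 301 x nan nan y nan z nan
256 285 296 x 0.6472 0.6784 y -0.038 z 0.0206
257 286 295 x 0.6501 0.6755 y -0.0398 z 0.0158
258 289 293 x 0.6558 0.667 y -0.0377 z 0.0117
mark 0.6623342707797742 -0.06164297065301989
```

Request:
drive_tool:
  series:
    - [0,0,0,0,0,0,0.5]
    - [0,0,0,0,0,0,0.9]
    - [0,0,0,0,0,0,1]
    - [0,0,0,0,0,0,1]
    - [0,0,0,0,0,-0.3,1]
    - [0,0,0,0,0,-0.7,1]
    - [0,0,0,0,0,-1,1]
    - [0,0,0,-0.3,0.2,-1,1]
    - [0,0,0,-0.5,0.5,-1,1]
    - [0,0,0,-0.6,0.9,-1,1]

```text
t: 7.78
tcp_pos: [0.5264, -0.026, 0.2024]
eef_rot: [0.0, 0.993, 0.12, 0.002]
contact_force: [0.3, -0.5, -0.6]
width: 0.0852
grasp_force: 0.0
```

Request:
drive_tool:
  series:
    - [0,0,0,0,0.25,0,0.5]
    - [0,0,0,0,0.5,0,0]
    - [0,0,0,0,0.75,0,0]
    - [0,0,0,0,1,0,0]
    - [0,0,0,0,1,0,0]
    - [0,0,0,0,1,0,0]

```text
t: 8.28
tcp_pos: [0.5633, -0.1744, 0.1997]
eef_rot: [0.0, 0.993, 0.117, 0.0]
contact_force: [-0.6, 1.4, -0.4]
width: 0.0122
grasp_force: 0.0
```

```bash
python3 go.py .48 .06 .2 13.6; python3 col.py; python3 - <<'E'
from m import *
np.set_printoptions(precision=4,suppress=True)
ax=np.array([np.cos(np.radians(14.1)),np.sin(np.radians(14.1))]); ay=np.array([-ax[1],ax[0]])
pc={}
for n,b in(('top',(250,150,340,290)),('side',(240,180,420,290))):
    c=cam(n);H,S,V=hsv(c);W=c['W'];k=np.zeros(H.shape,bool);k[b[1]:b[3],b[0]:b[2]]=1
    g=blob(c,k&(W[...,2]>.0805)&(W[...,2]<.09)&(H>=5)&(H<18)&(S>130))
    if g is not None:
        v,u=np.nonzero(g); P=np.array([plane(c,i,j,.085)[:2] for i,j in zip(u,v)]); q=np.c_[P@ax,P@ay]
        lo,hi=np.percentile(q,1,0),np.percentile(q,99,0); print(n,'block',g.sum(),lo,hi,(lo+hi)/2,cv2.minAreaRect((P*1000).astype(np.float32)))
    r=blob(c,k&((H<5)|(H>172))&(S>150)&(V>80)&(W[...,2]>.1)); 
    if r is not None: pc[n]=(c,cen(r)); w=np.nanmedian(W[r],0); print('pad',r.sum(),w,w[:2]@ax,w[:2]@ay)
    x=blob(c,k&(W[...,2]>.003)&(W[...,2]<.014)&(S<60)&(V>90)); print('plate',cv2.minAreaRect((W[x][:,:2]*1000).astype(np.float32)))
    mk=blob(c,((H<10)|(H>170))&(S>110),(262,160,300,200) if n=='top' else (270,225,310,245)); v,u=np.nonzero(mk); m=plane(c,(u.min()+u.max())/2,(v.min()+v.max())/2,.074)[:2]; print('mark',m,m@ax,m@ay)
    pc[n,'im']=c['im']
if 'top' in pc and 'side' in pc: X=tri(*pc['top'],*pc['side']);print('tri pad',X,X[:2]@ax,X[:2]@ay)
o=np.hstack([cv2.resize(pc['top','im'][120:270,230:360],(390,450)),cv2.resize(pc['side','im'][190:290,250:341],(410,450),interpolation=cv2.INTER_CUBIC)])
cv2.imwrite('pics/a5.png',o[:,:,::-1])
E
```

```text
turn [ 0.001 -0.001 -0.005] shift [-0.179 -1.649 -0.003] | t 8.28 p [ 0.5633 -0.1744  0.1997] yaw 13.39 F [-0.6  1.4 -0.4] w 0.0122 gf 0.0
249 284 301 x 0.6324 0.6778 y -0.029 z 0.0426
250 284 301 x 0.6324 0.6796 y -0.0444 z 0.0389
251 284 301 x 0.6325 0.6798 y -0.0408 z 0.0402
252 284 301 x 0.6326 0.6802 y -0.0394 z 0.0355
253 284 301 x 0.6328 0.6803 y -0.0391 z 0.0317
254 285 301 x 0.6329 0.6776 y -0.0392 z 0.0264
255 285 301 x 0.6331 0.6779 y -0.0383 z 0.0226
256 285 296 x 0.6472 0.6784 y -0.0381 z 0.0198
257 286 295 x 0.6501 0.6757 y -0.0376 z 0.0151
258 288 293 x 0.6558 0.6698 y -0.0388 z 0.0126
mark 0.6623342707797742 -0.06164297065301989
top block 202 [ 0.5455 -0.0832] [ 0.6062 -0.0451] [ 0.5758 -0.0641] ((573.4764404296875, 78.12642669677734), (62.748207092285156, 38.91654968261719), 14.81544017791748)
pad 109 [0.4745 0.0534 0.1279] 0.47320169340445045 -0.06382124612601711
plate ((537.08349609375, 75.20153045654297), (195.51992797851562, 88.49528503417969), 16.964139938354492)
mark [0.6542 0.1001] 0.658923209686657 -0.06230130899647014
side block 245 [ 0.5501 -0.0803] [ 0.6104 -0.0384] [ 0.5802 -0.0593] ((577.414794921875, 84.27783203125), (61.87400436401367, 42.63325881958008), 15.120373725891113)
pad 175 [0.4774 0.0622 0.1239] 0.47818772081390526 -0.05599997554847978
plate ((558.010986328125, 77.6363296508789), (231.1126708984375, 72.4726791381836), 13.685009956359863)
mark [0.6574 0.1016] 0.6623342707797742 -0.06164297065301989
tri pad [0.4767 0.0542 0.1159] 0.4755165956809268 -0.0635422199920503
```

View pics/a5.png

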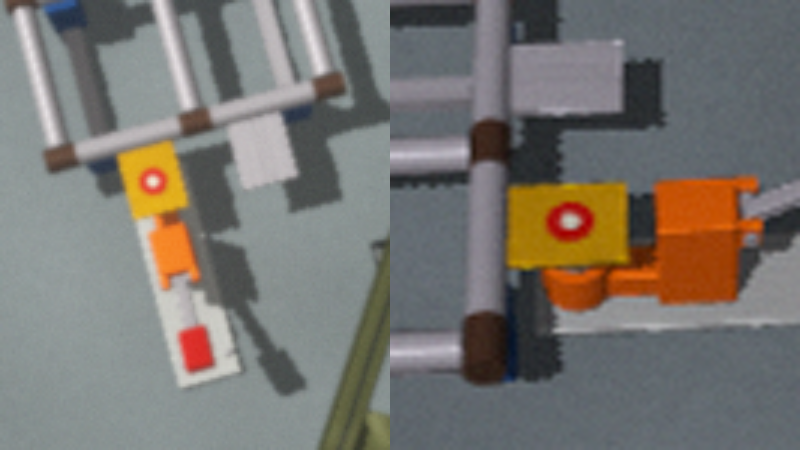

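The jack stands straight under the yellow lug, with the collar at (575,285) under the mark at (570,221) in the right crop. The block and pad axis lie about 1–2 mm from the mark's line, which is good. Next I'm going over the pad with shut fingers.

```bash
python3 go.py .477 .054 .17 14.1
```

```text
turn [-0.001  0.001 -0.01 ] shift [-0.198 -1.591  0.199] | t 8.43 p [ 0.5621 -0.171   0.1996] yaw 13.63 F [-0.2  0.4 -0.2] w 0.0001 gf 0.0
```

Request:
drive_tool:
  series:
    - [0,0,0,0,-0.2,-0.1,0]
    - [0,0,0,0,-0.45,-0.1,0]
    - [0,0,0,0,-0.7,-0.1,0]
    - [0,0,0,0,-1,-0.1,0]
    - [0,0,0,-0.1,-1,-0.1,0]
    - [0,0,0,-0.2,-1,-0.1,0]

```text
t: 8.93
tcp_pos: [0.4966, -0.0288, 0.215]
eef_rot: [-0.001, 0.993, 0.122, -0.0]
contact_force: [0.2, -0.3, 0.3]
width: 0.0001
grasp_force: 0.0
```

```bash
python3 go.py .477 .054 .16 14.1
```

```text
turn [-0.001  0.    -0.002] shift [ 0.007 -0.567  0.367] | t 8.93 p [ 0.4966 -0.0288  0.215 ] yaw 14.02 F [ 0.2 -0.3  0.3] w 0.0001 gf 0.0
```

Request:
drive_tool:
  series:
    - [0,0,0,0,-0.2,0,0]
    - [0,0,0,0,-0.4,0.1,0]
    - [0,0,0,0,-0.567,0.2,0]
    - [0,0,0,0,-0.567,0.3,0]
    - [0,0,0,0,-0.567,0.37,0]
    - [0,0,0,0,-0.567,0.37,0]
    - [0,0,0,0,-0.567,0.37,0]

```text
t: 9.52
tcp_pos: [0.4771, 0.0506, 0.1593]
eef_rot: [-0.0, 0.993, 0.12, -0.001]
contact_force: [0.4, -0.6, 0.0]
width: -0.0004
grasp_force: 0.0
```

```bash
python3 go.py .4675 .0515 .083 14.1;  python3 - <<'E'
from m import *
c=cam('top'); d=cam('side')
o=np.hstack([cv2.resize(c['im'][140:270,240:350],(390,450)),cv2.resize(d['im'][150:290,270:410],(410,450),interpolation=cv2.INTER_CUBIC)])
cv2.imwrite('pics/a6.png',o[:,:,::-1])
E
```

```text
turn [-0.001  0.002 -0.008] shift [-0.06  -0.021  0.509] | t 9.52 p [0.4771 0.0506 0.1593] yaw 13.74 F [ 0.4 -0.6  0. ] w -0.0004 gf 0.0
```

View pics/a6.png

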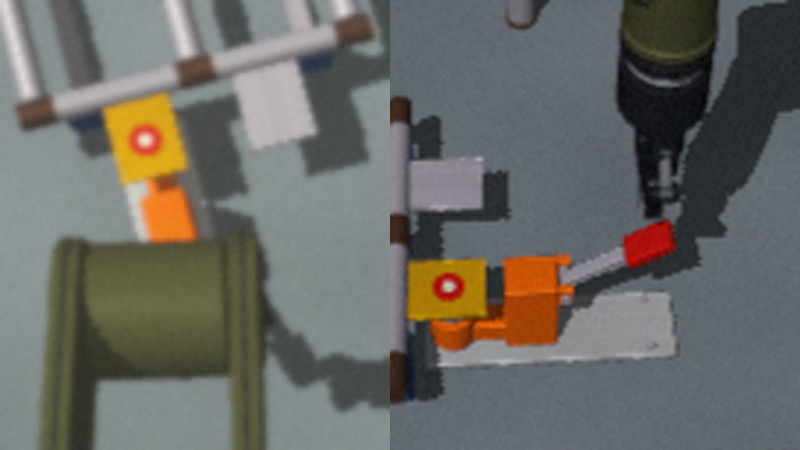

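The shut fingertips at (655,210) in the right crop stand over the red pad at (650,243). I'm pushing down along its arc for the trial.

Request:
drive_tool:
  series:
    - [0,0,0,0,-0.02,0.06,0]
    - [0,0,0,0,-0.02,0.12,0]
    - [0,0,0,-0.01,-0.02,0.17,0]
    - [0,0,0,-0.02,-0.02,0.22,0]
    - [0,0,0,-0.03,-0.02,0.27,0]
    - [0,0,0,-0.04,-0.02,0.32,0]
    - [0,0,0,-0.05,-0.02,0.37,0]
    - [0,0,0,-0.055,-0.02,0.41,0]
    - [0,0,0,-0.06,-0.02,0.45,0]
    - [0,0,0,-0.06,-0.02,0.47,0]

```text
t: 10.45
tcp_pos: [0.4666, 0.0494, 0.088]
eef_rot: [0.0, 0.993, 0.118, -0.002]
contact_force: [-4.6, -2.3, 8.7]
width: 0.0003
grasp_force: 4.8
```

```bash
python3 go.py .4675 .0515 .083 14.1; cat > lift.py <<'E'
from m import *
np.set_printoptions(precision=4,suppress=True)
d=cam('side'); H,S,V=hsv(d); W=d['W']
mk=blob(d,((H<10)|(H>170))&(S>110),(265,205,315,245)); print('mark px',cen(mk),np.nanmedian(W[mk],0))
r=blob(d,((H<5)|(H>172))&(S>150)&(V>80),(320,190,420,290))
if r is not None: print('pad',r.sum(),cen(r),np.nanmedian(W[r],0),np.nanpercentile(W[r][:,2],95))
E
python3 lift.py
```

```text
turn [-0.     0.005 -0.011] shift [ 0.009 -0.012  0.034] | t 10.45 p [0.4666 0.0494 0.088 ] yaw 13.6 F [-4.6 -2.3  8.7] w 0.0003 gf 4.788555591367185
mark px (np.float64(288.5344827586207), np.float64(235.3448275862069)) [0.6586 0.1027 0.0882]
pad 120 (np.float64(360.94166666666666), np.float64(236.95833333333334)) [0.4665 0.0613 0.0775] 0.0805108545097117
```

Request:
drive_tool:
  series:
    - [0,0,0,0,0,0.02,0]
    - [0,0,0,0,0,0.035,0]
    - [0,0,0,0,0,0.05,0]
    - [0,0,0,0,0,0.05,0]
    - [0,0,0,0,0,0.05,0]

```text
t: 10.92
tcp_pos: [0.4665, 0.0494, 0.0828]
eef_rot: [0.0, 0.993, 0.118, -0.002]
contact_force: [-8.4, -2.4, 26.7]
width: 0.0002
grasp_force: 13.5
```

```bash
python3 go.py .4675 .0515 .083 14.1; python3 lift.py
```

```text
turn [ 0.     0.004 -0.011] shift [ 0.01  -0.012 -0.002] | t 10.92 p [0.4665 0.0494 0.0828] yaw 13.6 F [-8.4 -2.4 26.7] w 0.0002 gf 13.494663499295712
mark px (np.float64(288.43859649122805), np.float64(234.56140350877192)) [0.6603 0.103  0.0917]
pad 123 (np.float64(360.8373983739837), np.float64(238.21951219512195)) [0.4655 0.0628 0.0722] 0.07732422843351056
```

The handle is at its stop: 27 N, and the mark has risen to about 91 mm. Now I'm letting it come all the way up, slowly.

Request:
drive_tool:
  series:
    - [0,0,0,0,0,-0.03,0]
    - [0,0,0,0,0,-0.07,0]
    - [0,0,0,0.01,0,-0.11,0]
    - [0,0,0,0.02,0,-0.15,0]
    - [0,0,0,0.03,0,-0.2,0]
    - [0,0,0,0.04,0,-0.25,0]
    - [0,0,0,0.05,0,-0.31,0]
    - [0,0,0,0.06,0,-0.37,0]
    - [0,0,0,0.06,0,-0.44,0]
    - [0,0,0,0.06,0,-0.52,0]

```text
t: 11.8
tcp_pos: [0.4766, 0.0521, 0.1593]
eef_rot: [-0.0, 0.993, 0.118, -0.001]
contact_force: [-0.2, -0.5, 0.4]
width: -0.0003
grasp_force: 0.0
```

Request:
drive_tool:
  series:
    - [0,0,0,0,0,0,0]
    - [0,0,0,0,0,0,0]
    - [0,0,0,0,0,0,0]
    - [0,0,0,0,0,0,0]
    - [0,0,0,0,0,0,0]
    - [0,0,0,0,0,0,0]

```text
t: 12.3
tcp_pos: [0.477, 0.0522, 0.1588]
eef_rot: [-0.0, 0.993, 0.118, -0.001]
contact_force: [-0.0, -0.5, -0.3]
width: -0.0002
grasp_force: 0.0
```

```bash
python3 go.py .4675 .0515 .083 14.1; python3 lift.py; python3 col.py;  python3 - <<'E'
from m import *
c=cam('top'); d=cam('side')
o=np.hstack([cv2.resize(c['im'][140:270,240:350],(390,450)),cv2.resize(d['im'][150:290,270:410],(410,450),interpolation=cv2.INTER_CUBIC)])
cv2.imwrite('pics/a7.png',o[:,:,::-1])
E
```

```text
turn [-0.     0.002 -0.011] shift [-0.062 -0.01   0.505] | t 12.3 p [0.477  0.0522 0.1588] yaw 13.6 F [-0.  -0.5 -0.3] w -0.0002 gf 0.0
mark px (np.float64(289.35087719298247), np.float64(238.7017543859649)) [0.6578 0.1017 0.0731]
pad 178 (np.float64(358.1292134831461), np.float64(225.5)) [0.4769 0.0617 0.1239] 0.13399682208377453
249 285 301 x 0.6323 0.675 y -0.0304 z 0.0427
250 284 301 x 0.6324 0.6796 y -0.0443 z 0.0394
251 284 301 x 0.6325 0.6798 y -0.0405 z 0.0404
252 284 301 x 0.6326 0.6799 y -0.0391 z 0.0355
253 284 301 x 0.6328 0.6804 y -0.0377 z 0.032
254 285 301 x 0.6329 0.6776 y -0.0382 z 0.0263
255 285 301 x 0.6331 0.6779 y -0.036 z 0.023
256 285 296 x nan nan y nan z nan
257 286 295 x 0.6502 0.6754 y -0.0389 z 0.0152
258 288 293 x nan nan y nan z nan
mark 0.6623473790548517 -0.059923969752259415
```

View pics/a7.png

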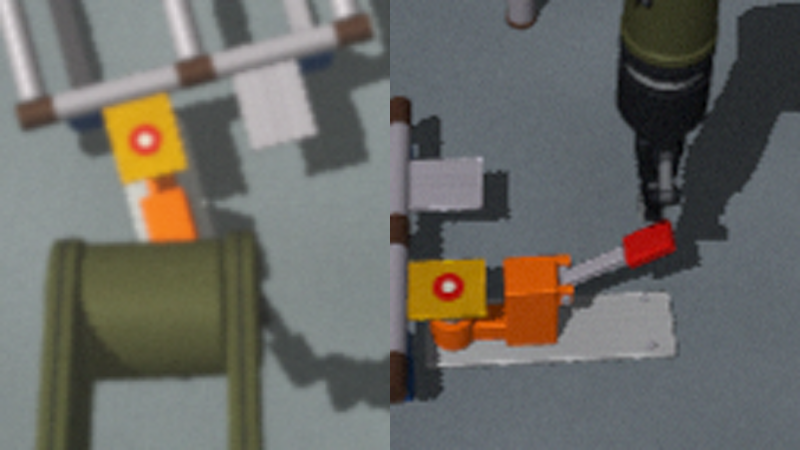

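The handle is fully up, with the pad at (650,243). The frame is back on its blocks with the mark at (448,287), and the jack has not moved. Now the second and final push.

Request:
drive_tool:
  series:
    - [0,0,0,0,-0.01,0.06,0]
    - [0,0,0,0,-0.01,0.12,0]
    - [0,0,0,-0.01,-0.01,0.17,0]
    - [0,0,0,-0.02,-0.01,0.22,0]
    - [0,0,0,-0.03,-0.01,0.27,0]
    - [0,0,0,-0.04,-0.01,0.32,0]
    - [0,0,0,-0.05,-0.01,0.37,0]
    - [0,0,0,-0.055,-0.01,0.41,0]
    - [0,0,0,-0.06,-0.01,0.45,0]
    - [0,0,0,-0.06,-0.01,0.48,0]

```text
t: 13.33
tcp_pos: [0.4661, 0.0511, 0.0866]
eef_rot: [0.0, 0.993, 0.119, -0.002]
contact_force: [-5.1, -1.6, 9.4]
width: -0.0002
grasp_force: 5.0
```

Request:
drive_tool:
  series:
    - [0,0,0,0,0,0.02,0]
    - [0,0,0,0,0,0.035,0]
    - [0,0,0,0,0,0.042,0]
    - [0,0,0,0,0,0.042,0]
    - [0,0,0,0,0,0.042,0]
    - [0,0,0,0,0,0.042,0]
    - [0,0,0,0,0,0.042,0]

```text
t: 13.92
tcp_pos: [0.466, 0.0511, 0.0827]
eef_rot: [0.0, 0.993, 0.119, -0.001]
contact_force: [-8.5, -2.7, 29.0]
width: 0.0003
grasp_force: 14.9
```

```bash
python3 go.py .4675 .0515 .083 14.1; python3 lift.py;  python3 - <<'E'
from m import *
c=cam('top'); d=cam('side')
o=np.hstack([cv2.resize(c['im'][80:270,220:380],(390,450)),cv2.resize(d['im'][150:290,270:410],(410,450),interpolation=cv2.INTER_CUBIC)])
cv2.imwrite('pics/a8.png',o[:,:,::-1])
E
```

```text
turn [ 0.     0.004 -0.01 ] shift [ 0.01  -0.001 -0.002] | t 13.92 p [0.466  0.0511 0.0827] yaw 13.64 F [-8.5 -2.7 29. ] w 0.0003 gf 14.892270527780056
mark px (np.float64(288.5), np.float64(234.5)) [0.6594 0.1014 0.0915]
pad 117 (np.float64(360.55555555555554), np.float64(238.36752136752136)) [0.4665 0.0628 0.0717] 0.07566026237304091
```

View pics/a8.png

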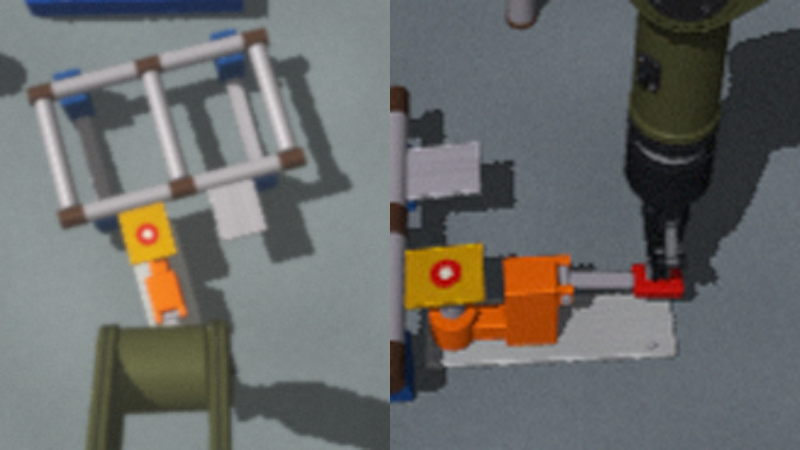

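The handle is fully down at (658,282) with the fingers holding it at 29 N. The lug rests raised on the saddle, and the frame is still seated in its cradles. I'm handing in the job.

```bash
python3 -c "
from workcell import manip
print(manip.finish_job())"
```

```text
the job is handed in; nothing more can be done
None
```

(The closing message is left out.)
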